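# Lock a bar in the indexed length stop

### The job

A bar lies in the channel of the indexed stop fixture, and a spanner was left lying across the rails. First take the spanner off and lay it gently and flat on the bench, clear of the fixture. Then pull the stop's spring plunger, slide the stop along the rails towards the end plate (it pushes the bar along ahead of it), and let the plunger snap fully home in the one hole that leaves this bar standing in the channel between stop and end plate with only a few millimetres of end play; leave the spare bars and everything else where they are.

Things in the scene. Friction and masses are not known exactly. Their poses are not given: they have to be found in the camera images.
- fixture: fixed: two parallel aluminium rails, each 12 mm wide, 42 mm high, 252 mm long, a 24 mm wide channel between them (floor: the bench), end plate at the +y end. Origin: on the bench, mid-channel; x across the rails, away from the robot (outer rail faces at x = -24, +24 mm); y along the channel to the end plate; turned by its yaw. A parking slot and three index holes in the front face of the front rail.
- end_plate (a point): centre of the end plate's inner face, at y = +110 mm in the fixture's frame, 30 mm above the bench; the dark plate is 60 mm high, 54 mm wide, 12 mm thick
- hole_far (a point): mouth of the index hole farthest from the end plate, 28 mm above the bench, fixture y = -31 mm; holes are 12 mm wide, 30 mm apart. With the plunger home in it the stop joint is 0.077 and the stop's face 123 mm from the end plate: for the 120 mm bar. The parking slot, 27 mm long, lies beyond it.
- hole_mid (a point): mouth of the middle index hole, fixture y = -1 mm: stop joint 0.107, face 93 mm from the end plate, for the 90 mm bar
- hole_near (a point): mouth of the index hole nearest the end plate, fixture y = +29 mm: stop joint 0.137, face 63 mm from the end plate, for the 60 mm bar
- stop (a joint): travel (m) of the stop towards the end plate (fixture +y). The stop is a grey saddle on the rails, 36 mm long, 78 mm wide, top 58 mm above the bench, with a tongue in the channel that pushes the bar. Face to end plate = 0.200 minus this value. Starts at 0 to 0.015 in the parking slot; end of travel 0.150; friction 1.5 N; 2 mm play each way in a hole.
- stop_face (a point): centre of the stop's face that pushes the bar, 30 mm above the bench; its y in the fixture's frame is -0.090 plus the stop joint
- plunger (a joint): how far (m) the plunger is pulled out, towards fixture -x: 0 = fully home, about 0.0095 = nose riding on the rail's face between holes, 0.020 = end of its pull. Spring 3.5 N at 0, 7 N at 0.015; it returns by itself when let go. With the nose riding on the rail, pushing the stop on makes it snap into the next hole reached.
- plunger_stem (a point): middle of the plunger's free stem, 28 mm above the bench, in the middle of the stop's length (fixture x = -67 mm when home); moves with stop and plunger. The stem is a 10 mm rod; when home, 19 mm to the +x side is the stop's boss (24 mm across), 19 mm to the -x side the back of the black mushroom knob: 42 mm across, 11 mm thick, underside 7 mm above the bench.
- spanner: open-ended spanner, 180 mm long (its y), 0.1 kg; heads up to 35 mm wide, 6 mm thick at |y| = 56 to 90 mm, shank between 14 mm wide, 5 mm thick. Lies flat across both rails (underside 42 mm above the bench) between end plate and bar, its +y end away from the robot, its middle about 12 mm behind the channel's. Origin: centre of its underside, z up.
- bar_120: plain steel-coloured bar, 120 mm long (its y), 20 mm wide, 50 mm high, 0.31 kg, standing on the bench on its narrow face; origin under its centre. Of the three bars (60, 90, 120 mm; they change places) one starts in the channel, the others stand behind the fixture as spares.
- bar_90: plain steel-coloured bar, 90 mm long (its y), 20 mm wide, 50 mm high, 0.23 kg, standing on the bench on its narrow face; origin under its centre. Of the three bars (60, 90, 120 mm; they change places) one starts in the channel, the others stand behind the fixture as spares.
- bar_60: plain steel-coloured bar, 60 mm long (its y), 20 mm wide, 50 mm high, 0.155 kg, standing on the bench on its narrow face; origin under its centre. Of the three bars (60, 90, 120 mm; they change places) one starts in the channel, the others stand behind the fixture as spares.
- clear_spot (a point): a point on the bench in the free strip left of the end plate, 85 mm in front of the dark panel (166 mm high) that closes the bench on the left: one free place for the spanner, laid along world x with its middle here
- instrument_box: bystander, fixed: closed dark wooden box, 82 mm (x) by 150 mm (y), 37 mm high, at the front left; origin under its centre
- lathe: bystander, fixed: green bench lathe to the right of the fixture, up to 0.25 m high, from x = 0.40 to 0.59 m, y = -0.78 to -0.045 m; go round its front or well above it
- vial: bystander: corked glass vial, 24 mm across, 54 mm high, behind the fixture; origin under its centre
- spirit_bottle: bystander: small chromed bottle, 35 mm across, 88 mm high, behind the spare bars; origin under its centre
- tape_roll: bystander: roll of masking tape, 98 mm across, 19 mm high, at the back; origin under its centre
- oil_can: bystander: red oil can, 68 mm across, 118 mm high, at the back right; origin under its centre
- brush: bystander: flat brush, 146 mm long in its y, 27 mm wide, 10 mm high, in front of the lathe; origin under its centre
- wax_block: bystander: dark block of pitch, 48 mm long, 30 mm wide, 22 mm high, in front of the lathe; origin under its centre

How it is judged:
By the outcome, as a careful person would: the job done as asked, in the order asked, and still so for the second after the job is handed in, with the robot touching nothing.
It also fails if it takes over 58 s, if anything falls off the work surface, if the arm or the gripper's body presses on something with over 40 N, if the wrist force passes 120 N, or if a joint passes its speed limit or range.

### The arm

A 6-joint arm with a two-finger parallel gripper is mounted at the origin on a cart in front of the work surface, level with it; the furniture and walls round the work are solid. World frame = base frame: x ahead of the robot, y to its left, z up, the work surface at z = 0. Lengths are in mm, angles in degrees, forces in N, time in s.
With the tool pointing down it reaches from about 300 to 850 mm from the base axis. Payload 5.4 kg.
Tool frame: the origin (TCP) lies between the finger pads; the fingertips stand 19 mm ahead of it and the grasp point (between the pads) is the TCP; x points along the fingers, z is the direction in which the jaws open and shut, and the axes are right-handed (so a half turn about x gives the same grasp; the last joint's range is limited). The gripper opens to 85 mm and grips with 20 to 120 N. Pads are 22 mm wide; open, the fingers measure 114 mm over their backs; the gripper's body (76 mm by 85 mm) begins 54 mm behind the grasp point. The pads swing forward as they close: fully open they stand 13 mm farther back than shut.
Start: joints at [-75.292, 9.076, 91.501, -0, 79.423, -12.038], TCP at [258.743, -513.477, 250.299] pointing down, gripper open.
Joint ranges: [-166.64, 166.64], [-54.1, 131.32], [10.49, 154.53], [-73.88, 253.88], [9.74, 151.15], [-171.62, 171.62]. Speed limits (degrees/s): [147.25, 147.25, 180, 180, 180, 180].

### API

Orientations are given as a 3x3 rotation matrix whose columns are the frame's x, y, z axes.
In Python, from plant import sensors, vision, r gives the robot as it stands.
- The arm moves only by the shell command python3 -m inch 'ROWS'. ROWS is JSON, a list of rows, each an object of numbers: "tx", "ty", "tz": the shift along the world's x, y, z in mm; "ax", "ay", "az": the turn, a rotation vector about the world's x, y, z in degrees; "jaw": the finger opening in mm, from 0 to 85.4. In form: [{"tx": .., "ty": .., "tz": .., "ax": .., "ay": .., "az": .., "jaw": ..}, ...]. A call has 1 to 20 rows; each row is the pose to reach, as a shift and turn from the pose commanded when the call began; what a row does not reach only later rows make up. A row lasts 1/12 s, in which the tool goes at most 41.7 mm and 7.16 degrees, less where a joint would pass 70% of its speed; a pose out of reach is approached as far as the arm can. A call with a gripper value outside its range is refused whole. The fingers move at their own pace and stop on an object; the grip force is fixed at half the most. Time passes only in rows, so rows that repeat a pose let the fingers close. It gives the time, the measured TCP pose, the force and the opening at its end, in the units of the state.
- sensors.state(): the state, without advancing time (a new reading comes with each control period).
- vision.read_camera(name): name is "side" or "top"; returns a dict with "image" (480x640x3 uint8, red, green, blue), "fx", "fy", "cx", "cy" (pixels), "pose" (4x4, takes a point from camera to world coordinates). Camera axes: x right, y down, z forward; pixel columns grow to the right and rows downward; lengths in mm; the calibration is good to about 2 mm. A picture is of the moment at which its call begins. There is no depth.
- r.close_job(): hands the job in, once; it reports no verdict.
The state is a dict: "t": time; "qpos": joint angles; "qvel": joint speeds; "tau": joint torques, N m; "position": TCP position; "tool_rot": TCP orientation; "ft_force": force on the tool from outside, world axes, zero at the start; "wrist_torque": the same for the moment, N m; "gripper_width": opening from 0.0 (shut) to 1.0 (fully open).
Only numpy, scipy, OpenCV 4.12 (cv2) and the standard library are available. Lean on these libraries where they do the work, as an engineer would, in place of code of your own. Each camera call takes 0.05 s, during which the arm holds its last target.

## Working session

There is one attempt and no reset: what is moved stays moved. The work goes in short steps, Python scripts to look and compute and a shell command to move; the robot and the scene stay as the last step left them, time stands still between calls to the robot, and variables do not carry over. Pictures are saved under pics/ and viewed, and the job is handed in when it is done.

```bash
ls; mkdir -p pics; python3 - <<'E'
from plant import sensors, vision, r
import cv2,numpy as np
s=sensors.state(); print({k:np.round(v,3).tolist() for k,v in s.items()})
for n in("side","top"):
    c=vision.read_camera(n); cv2.imwrite(f"pics/{n}0.png",c["image"][:,:,::-1]); print(n,c["fx"],c["fy"],c["cx"],c["cy"],np.round(c["pose"],3).tolist())
    np.savez(f"{n}0.npz",image=c["image"],K=[c["fx"],c["fy"],c["cx"],c["cy"]],pose=c["pose"])
E
```

```text
pics
{'t': 0.0, 'qpos': [-75.292, 9.113, 91.572, 0.0, 79.423, -12.039], 'qvel': [0.017, 0.078, -0.034, -0.06, -0.028, 0.04], 'tau': [-0.0, -39.6, -33.143, -0.0, 0.008, 0.0], 'position': [258.61, -512.932, 249.313], 'tool_rot': [[-0.0, 0.893, 0.45], [0.002, 0.45, -0.893], [-1.0, 0.0, -0.002]], 'ft_force': [0.172, -0.501, -0.136], 'wrist_torque': [0.007, -0.03, -0.066], 'gripper_width': 1.005}
side 575.843144328375 575.843144328375 333.79767713778307 241.87034491540336 [[-0.559, -0.674, 0.482, -95.003], [-0.829, 0.457, -0.322, 443.608], [-0.003, -0.58, -0.815, 1215.025], [0.0, 0.0, 0.0, 1.0]]
top 594.4742862171585 594.4742862171585 321.4694991172871 245.7239869029848 [[-0.024, -0.974, 0.223, 227.867], [-1.0, 0.025, 0.001, -31.811], [-0.006, -0.223, -0.975, 1650.891], [0.0, 0.0, 0.0, 1.0]]
```

View pics/side0.png

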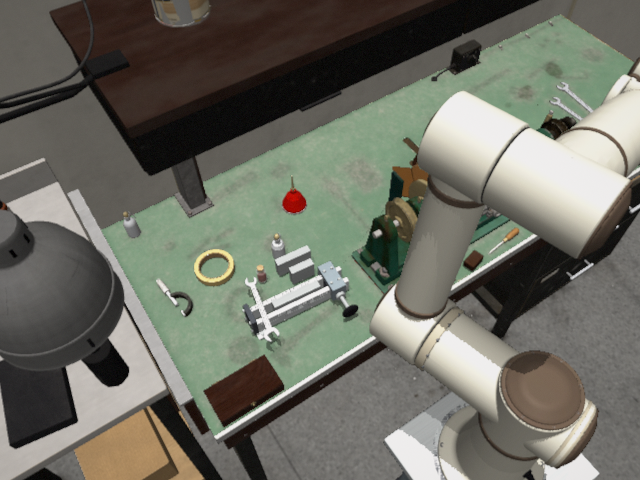

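View pics/top0.png

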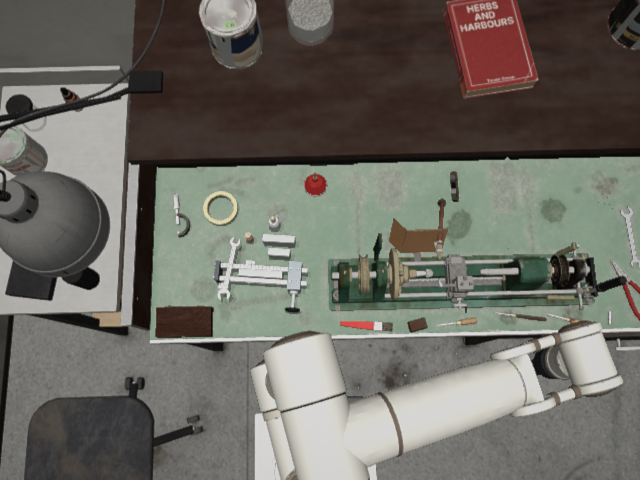

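```bash
python3 - <<'E'
import cv2
a=cv2.imread("pics/side0.png");b=cv2.imread("pics/top0.png")
cv2.imwrite("pics/side0z.png",cv2.resize(a[225:355,225:365],None,fx=5.6,fy=4.6*0+4.6*1,interpolation=cv2.INTER_CUBIC) if 0 else cv2.resize(a[225:355,225:365],None,fx=4.6,fy=4.6,interpolation=cv2.INTER_CUBIC))
cv2.imwrite("pics/top0z.png",cv2.resize(b[205:320,200:320],None,fx=5,fy=5,interpolation=cv2.INTER_CUBIC))
E
```

```text
(no output)
```

View pics/side0z.png

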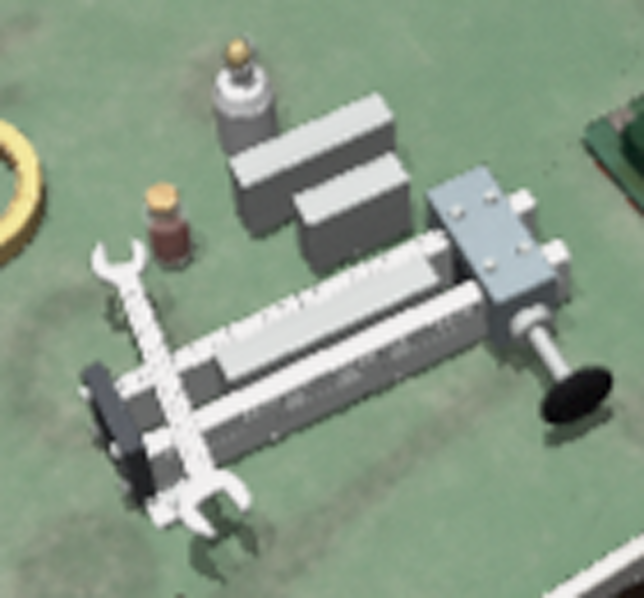

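View pics/top0z.png

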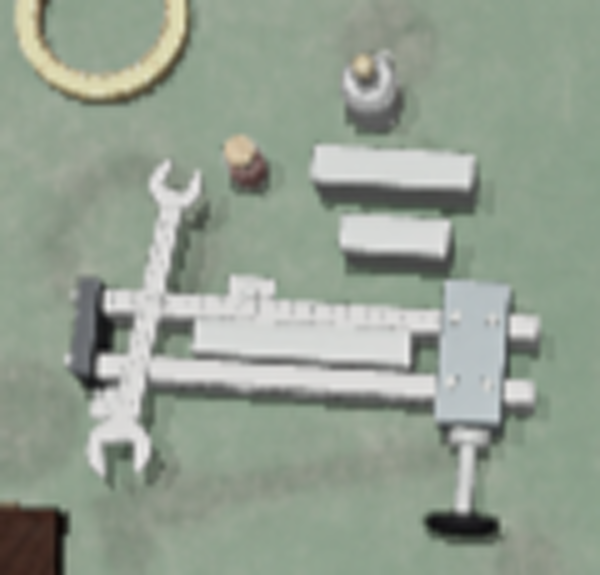

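```bash
cat > h.py <<'E'
import numpy as np, cv2
from scipy.optimize import least_squares
def load(n,i=0):
    d=np.load(f"{n}{i}.npz"); return d["K"],d["pose"]
def proj(cam,P):
    K,T=cam; P=np.atleast_2d(P); C=(P-T[:3,3])@T[:3,:3]
    return C[:,:2]/C[:,2:]*K[:2]+K[2:]
def onplane(cam,uv,z):
    K,T=cam; uv=np.atleast_2d(np.asarray(uv,float)); d=np.c_[(uv-K[2:])/K[:2],np.ones(len(uv))]@T[:3,:3].T
    o=T[:3,3]; return o+d*((z-o[2])/d[:,2])[:,None]
def zs(p): return (np.atleast_2d(p)+.5)/4.6-.5+[225,225]
def zt(p): return (np.atleast_2d(p)+.5)/5-.5+[200,205]
S=load("side");T=load("top")
def fx2w(p,P):
    X,Y,a=p; P=np.atleast_2d(np.asarray(P,float)); c,s=np.cos(a),np.sin(a)
    return np.c_[X+c*P[:,0]-s*P[:,1],Y+s*P[:,0]+c*P[:,1],P[:,2]]
E
python3 - <<'E'
from h import *
obs=[]
for cam,z,L in ((T,zt,{(39,'b',58):(510,288),(39,'f',58):(447,282),(-39,'f',58):(436,419),(-39,'b',58):(500,424)}),
  (S,zs,{(39,'b',58):(488,167),(39,'f',58):(428,193),(-39,'f',58):(498,310),(-39,'b',58):(557,278)})):
  for k,v in L.items(): obs.append((cam,k,z(v)[0]))
obs+=[(T,(24,-142,42),zt((542,314))[0]),(T,(12,-142,42),zt((541,340))[0]),(T,(-12,-142,42),zt((537,380))[0])]
def P(k,q): 
    y={'b':-126+q,'f':-90+q}.get(k[1],k[1]); return [k[0],y,k[2]]
def f(v):
    return np.concatenate([(proj(c,fx2w(v[:3],P(k,v[3])))[0]-o) for c,k,o in obs])
s=least_squares(f,[430,60,0.05,5],loss='soft_l1'); print(s.x,np.degrees(s.x[2])); print(np.round(s.fun.reshape(-1,2),1).tolist())
p=s.x[:3]
for n,k in dict(end=(0,110,60),e1=(27,110,60),e2=(-27,110,60),e3=(-27,122,60),knobc=(-67-19-11,-108+s.x[3],28),sp=(0,0,0)).items():
    w=fx2w(p,k); print(n,np.round(w,1),(proj(T,w)-[200,205])*5,(proj(S,w)-[225,225])*4.6)
print("bar",np.round(onplane(T,zt([(193,320),(411,331),(410,367),(193,355)]),50),1),np.round(onplane(S,zs([(215,362),(432,258),(440,278)]),50),1))
print("spares", np.round(onplane(T,zt([(313,146),(475,155),(342,216),(451,220)]),50),1))
print("spares side", np.round(onplane(S,zs([(230,158),(378,94),(295,196),(396,155)]),50),1))
for c,L in ((T,zt([(175,182),(119,442)])),(S,zs([(121,262),(213,495)]))): 
    w=onplane(c,L,47); print("spanner heads",np.round(w,1),w.mean(0),np.degrees(np.arctan2(*(w[0]-w[1])[[0,1]])),np.linalg.norm(w[0]-w[1]))
print("box",np.round(onplane(T,[(211,308),(156,308),(156,337),(212,336)],37),0))
print("vial",onplane(T,zt([(240,150)]),54),"panel top",onplane(T,[(155,170),(150,320)],0))
E
```

```text
[521.48418397 151.46103212  12.47664237   1.42156118] 714.8589504581724
[[0.2, -0.5], [-0.3, -0.1], [-0.3, 0.7], [0.1, 0.5], [-0.5, -0.7], [-0.7, -0.3], [-0.2, -1.1], [0.5, -0.6], [-0.0, 1.2], [-0.1, 0.3], [0.0, 0.9]]
end [[531.3 261.   60. ]] [[ 74.30990459 325.63479384]] [[103.04881052 410.35164428]]
e1 [[558.2 258.6  60. ]] [[ 79.52821875 277.13229856]] [[ 80.95289252 368.13058759]]
e2 [[504.4 263.4  60. ]] [[ 69.0527563 374.4982395]] [[125.61606951 453.47334311]]
e3 [[505.5 275.4  60. ]] [[ 47.06943415 373.08396271]] [[102.97808999 464.22109988]]
knobc [[415.3  54.   28. ]] [[460.25499182 535.91799483]] [[582.13772039 405.40716388]]
sp [[521.5 151.5   0. ]] [[287.6382165  357.55000774]] [[310.99650503 374.58124456]]
bar [[535.9 198.9  50. ]
 [526.8  79.4  50. ]
 [506.8  80.2  50. ]
 [516.4 198.8  50. ]] [[530.6 199.8  50. ]
 [520.7  76.2  50. ]
 [508.4  79.4  50. ]]
spares [[632.6 132.9  50. ]
 [625.1  43.   50. ]
 [592.3 117.   50. ]
 [588.5  56.8  50. ]]
spares side [[632.5 130.8  50. ]
 [623.5  43.8  50. ]
 [592.8 114.9  50. ]
 [584.9  57.1  50. ]]
spanner heads [[614.7 209.9  47. ]
 [469.9 239.1  47. ]] [542.3016832  224.52505986  47.        ] 101.41645647859445 147.64835097160167
spanner heads [[610.3 209.5  47. ]
 [468.9 237.5  47. ]] [539.64390021 223.49832232  47.        ] 101.18582628240915 144.12908913361457
box [[431. 274.  37.]
 [435. 424.  37.]
 [356. 421.  37.]
 [355. 270.  37.]]
vial [[630.2916913  172.98736789  54.        ]] panel top [[846.56564274 453.0213781    0.        ]
 [406.56021927 449.90415752   0.        ]]
```

```bash
python3 - <<'E'
from h import *
a=cv2.imread("pics/top0.png");b=cv2.imread("pics/side0.png")
cv2.imwrite("pics/topL.png",cv2.resize(a[180:345,130:260],None,fx=3.6,fy=3.6,interpolation=cv2.INTER_CUBIC))
cv2.imwrite("pics/ep.png",np.hstack([cv2.resize(a[255:305,205:245],None,fx=10,fy=10,interpolation=cv2.INTER_CUBIC),cv2.resize(b[290:350,235:275],None,fx=10,fy=10,interpolation=cv2.INTER_CUBIC)[:500]]))
E
```

```text
(no output)
```

View pics/topL.png

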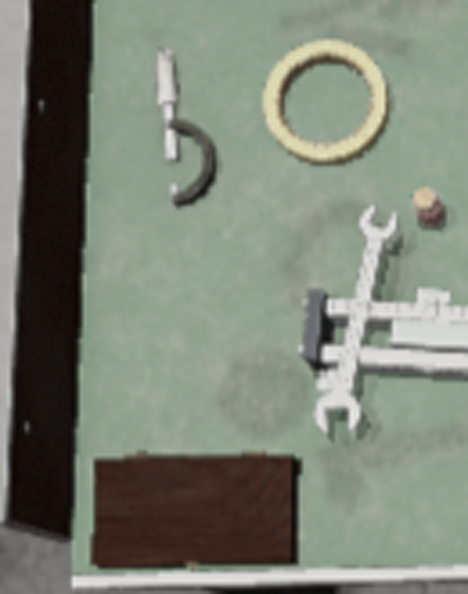

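View pics/ep.png

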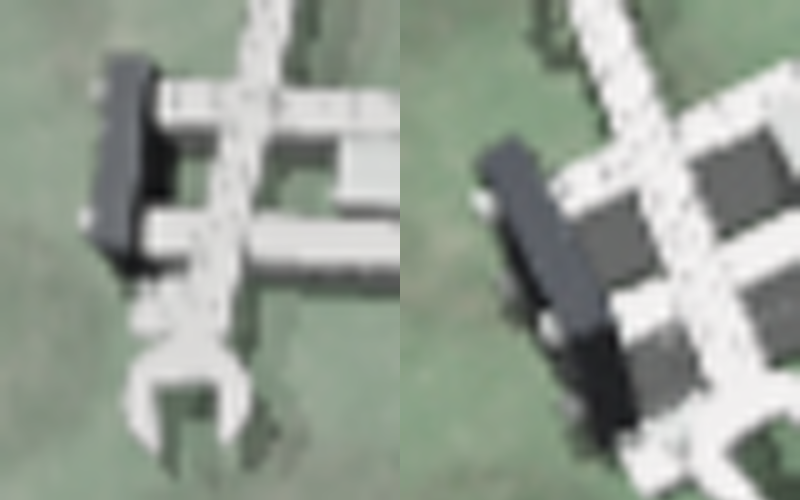

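```bash
python3 - <<'E'
from h import *
obs=[]
for cam,z,L in ((T,zt,{(39,'b',58):(510,288),(39,'f',58):(447,282),(-39,'f',58):(436,419),(-39,'b',58):(500,424)}),
  (S,zs,{(39,'b',58):(488,167),(39,'f',58):(428,193),(-39,'f',58):(498,310),(-39,'b',58):(557,278)})):
  for k,v in L.items(): obs.append((cam,k,z(v)[0]))
obs+=[(T,(24,-130,42),zt((542,314))[0]),(T,(12,-130,42),zt((541,340))[0]),(T,(-12,-130,42),zt((537,380))[0])]
e=lambda a,b,o:np.array([(a+.5)/10-.5+o[0],(b+.5)/10-.5+o[1]])
for k,v in {(27,110,60):(160,62),(27,122,60):(103,56),(-27,110,60):(138,250),(-27,122,60):(88,236)}.items(): obs.append((T,k,e(*v,(205,255))))
for k,v in {(27,110,60):(117,135),(27,122,60):(78,158),(-27,110,60):(208,315),(-27,122,60):(170,338)}.items(): obs.append((S,k,e(*v,(235,290))))
def P(k,q): 
    y={'b':-126+q,'f':-90+q}.get(k[1],k[1]); return [k[0],y,k[2]]
def f(v):
    return np.concatenate([(proj(c,fx2w(v[:3],P(k,v[3])))[0]-o) for c,k,o in obs])
s=least_squares(f,[521,140,-0.09,13],loss='soft_l1'); print(s.x,np.degrees(s.x[2])); print(np.round(s.fun.reshape(-1,2),1).tolist())
p=s.x[:3]; np.save("fix.npy",s.x); q=s.x[3]
for n,k in dict(e1=(27,110,60),e1o=(27,122,60),e2=(-27,110,60),stem=(-67,-108+q,28),knob=(-97,-108+q,28),stemfar=(-67,-31,28)).items():
    print(n,np.round(fx2w(p,k),1))
# spanner in fixture coords
for c,L in ((T,zt([(175,182),(119,442)])),(S,zs([(121,262),(213,495)]))):
    w=onplane(c,L,47)[:,:2]-p[:2]; c_,s_=np.cos(p[2]),np.sin(p[2]); print("spanner in fix",np.round(w@np.array([[c_,-s_],[s_,c_]]),1))
t=lambda L:(np.array(L)+.5)/3.6-.5+[130,180]
print("roll",onplane(T,t([(325,100),(325,162)]),19)); print("caliper",onplane(T,t([(165,50),(180,205),(215,160)]),0)); print("panel foot",onplane(T,t([(92,100),(78,450)]),0)); print("box",onplane(T,t([(95,457),(297,457)]),37))
E
```

```text
[ 5.21096046e+02  1.40584947e+02 -9.48892997e-02  1.22631916e+01] -5.436756392154148
[[0.3, -0.5], [-0.2, -0.2], [-0.4, 0.6], [0.1, 0.5], [-0.4, -0.7], [-0.6, -0.4], [-0.3, -1.1], [0.4, -0.5], [-0.4, 1.2], [-0.5, 0.3], [-0.4, 0.9], [-0.6, -0.5], [0.7, -0.2], [-0.6, 0.2], [0.0, 1.3], [0.6, -0.5], [-0.4, -0.5], [1.1, 0.0], [0.0, 0.1]]
e1 [[558.4 247.5  60. ]]
e1o [[559.5 259.5  60. ]]
e2 [[504.6 252.6  60. ]]
stem [[445.3  51.6  28. ]]
knob [[415.5  54.5  28. ]]
stemfar [[451.5 116.1  28. ]]
spanner in fix [[ 86.6  77.9]
 [-60.3  93.3]]
spanner in fix [[ 82.3  77.1]
 [-61.1  91.5]]
roll [[721.29744539 257.03558766  19.        ]
 [670.29427781 256.30917227  19.        ]]
caliper [[772.51330933 390.51859452   0.        ]
 [642.99535383 374.57576933   0.        ]
 [679.34536178 347.66087459   0.        ]]
panel foot [[731.86790786 448.0272338    0.        ]
 [449.27926397 447.98949526   0.        ]]
box [[438.67504203 424.13159629  37.        ]
 [434.90078109 271.04637828  37.        ]]
```

```bash
python3 -m inch '[{"tx":42,"ty":213,"tz":70,"az":-10,"jaw":30},{"tx":42,"ty":213,"tz":70,"az":-10,"jaw":30},{"tx":42,"ty":213,"tz":70,"az":-20,"jaw":30},{"tx":42,"ty":213,"tz":70,"az":-20,"jaw":30},{"tx":42,"ty":213,"tz":70,"az":-20,"jaw":30},{"tx":42,"ty":213,"tz":70,"az":-30,"jaw":30},{"tx":141,"ty":513,"tz":70,"az":-30,"jaw":30},{"tx":141,"ty":513,"tz":70,"az":-30,"jaw":30},{"tx":141,"ty":513,"tz":70,"az":-38.1,"jaw":30},{"tx":141,"ty":513,"tz":70,"az":-38.1,"jaw":30},{"tx":141,"ty":513,"tz":70,"az":-38.1,"jaw":30},{"tx":141,"ty":513,"tz":70,"az":-38.1,"jaw":30},{"tx":141,"ty":513,"tz":70,"az":-38.1,"jaw":30},{"tx":141,"ty":513,"tz":70,"az":-38.1,"jaw":30},{"tx":141,"ty":513,"tz":70,"az":-38.1,"jaw":30}]'
```

```text
validation failed for argument at $[0]...
```

```bash
python3 -m inch '[{"tx":42,"ty":213,"tz":70,"ax":0,"ay":0,"az":-10,"jaw":30},{"tx":42,"ty":213,"tz":70,"ax":0,"ay":0,"az":-10,"jaw":30},{"tx":42,"ty":213,"tz":70,"ax":0,"ay":0,"az":-20,"jaw":30},{"tx":42,"ty":213,"tz":70,"ax":0,"ay":0,"az":-20,"jaw":30},{"tx":42,"ty":213,"tz":70,"ax":0,"ay":0,"az":-20,"jaw":30},{"tx":42,"ty":213,"tz":70,"ax":0,"ay":0,"az":-30,"jaw":30},{"tx":141,"ty":513,"tz":70,"ax":0,"ay":0,"az":-30,"jaw":30},{"tx":141,"ty":513,"tz":70,"ax":0,"ay":0,"az":-30,"jaw":30},{"tx":141,"ty":513,"tz":70,"ax":0,"ay":0,"az":-38.1,"jaw":30},{"tx":141,"ty":513,"tz":70,"ax":0,"ay":0,"az":-38.1,"jaw":30},{"tx":141,"ty":513,"tz":70,"ax":0,"ay":0,"az":-38.1,"jaw":30},{"tx":141,"ty":513,"tz":70,"ax":0,"ay":0,"az":-38.1,"jaw":30},{"tx":141,"ty":513,"tz":70,"ax":0,"ay":0,"az":-38.1,"jaw":30},{"tx":141,"ty":513,"tz":70,"ax":0,"ay":0,"az":-38.1,"jaw":30},{"tx":141,"ty":513,"tz":70,"ax":0,"ay":0,"az":-38.1,"jaw":30}]'
```

```text
t: 1.35
position: [400.1, 4.4, 320.0]
tool_rot: [[-0.0, 0.982, -0.19], [0.003, -0.19, -0.982], [-1.0, -0.001, -0.002]]
ft_force: [1.1, -0.8, -0.1]
gripper_width: 0.352
```

```bash
python3 -m inch '[{"tx":172,"ty":218,"tz":-190,"ax":0,"ay":0,"az":0,"jaw":30},{"tx":172,"ty":218,"tz":-190,"ax":0,"ay":0,"az":0,"jaw":30},{"tx":172,"ty":218,"tz":-190,"ax":0,"ay":0,"az":0,"jaw":30},{"tx":172,"ty":218,"tz":-190,"ax":0,"ay":0,"az":0,"jaw":30},{"tx":172,"ty":218,"tz":-190,"ax":0,"ay":0,"az":0,"jaw":30},{"tx":172,"ty":218,"tz":-190,"ax":0,"ay":0,"az":0,"jaw":30},{"tx":172,"ty":218,"tz":-190,"ax":0,"ay":0,"az":0,"jaw":30},{"tx":172,"ty":218,"tz":-190,"ax":0,"ay":0,"az":0,"jaw":30},{"tx":172,"ty":218,"tz":-190,"ax":0,"ay":0,"az":0,"jaw":30},{"tx":172,"ty":218,"tz":-190,"ax":0,"ay":0,"az":0,"jaw":30},{"tx":172,"ty":218,"tz":-190,"ax":0,"ay":0,"az":0,"jaw":30},{"tx":172,"ty":218,"tz":-190,"ax":0,"ay":0,"az":0,"jaw":30},{"tx":172,"ty":218,"tz":-190,"ax":0,"ay":0,"az":0,"jaw":30}]'; cat > snap.py <<'E'
import sys,cv2,numpy as np
from plant import sensors,vision
i=sys.argv[1]
im=[]
box={"side":[int(v) for v in sys.argv[2].split(",")],"top":[int(v) for v in sys.argv[3].split(",")]}
for n in("side","top"):
    c=vision.read_camera(n); x0,y0,x1,y1=box[n]; f=min(400/(x1-x0),580/(y1-y0)); a=cv2.resize(np.ascontiguousarray(c["image"][y0:y1,x0:x1,::-1]),None,fx=f,fy=f,interpolation=cv2.INTER_CUBIC)
    cv2.imwrite(f"{n}{i}.png",c["image"][:,:,::-1]); print(n,"scale",f,a.shape); o=np.zeros((580,400,3),np.uint8); o[:a.shape[0],:a.shape[1]]=a[:580,:400]; im.append(o)
cv2.imwrite(f"pics/s{i}.png",np.hstack(im))
s=sensors.state(); print(s["t"],np.round(s["position"],1),np.round(s["ft_force"],1),round(s["gripper_width"],3))
E
python3 snap.py 1 225,225,365,365 195,200,315,320
```

```text
t: 2.43
position: [572.5, 216.6, 132.6]
tool_rot: [[0.003, 0.98, -0.198], [0.0, -0.198, -0.98], [-1.0, 0.003, -0.001]]
ft_force: [0.7, 0.4, 0.4]
gripper_width: 0.353
side scale 2.857142857142857 (400, 400, 3)
top scale 3.3333333333333335 (400, 400, 3)
2.5333 [572.3 216.8 132.2] [-0.2  0.3 -0.4] 0.352
```

View pics/s1.png

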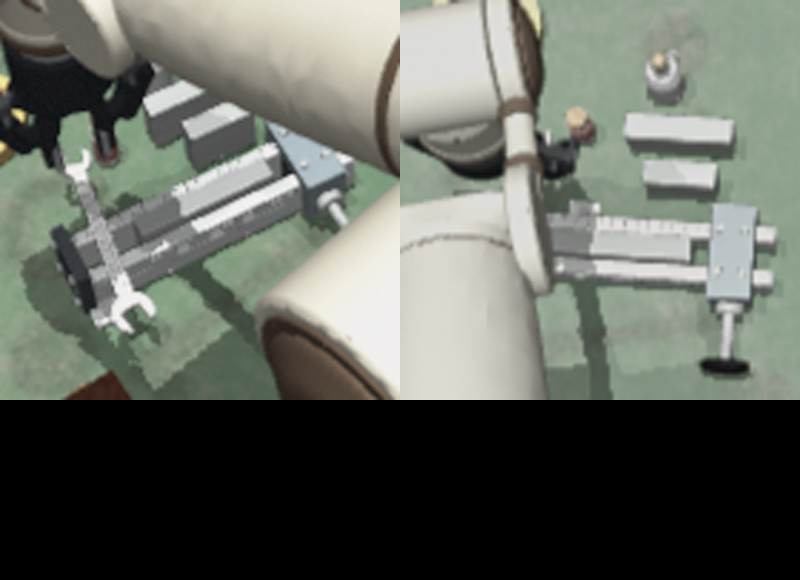

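```bash
python3 -m inch '[{"tx":0,"ty":0,"tz":-30,"ax":0,"ay":0,"az":0,"jaw":30},{"tx":0,"ty":0,"tz":-50,"ax":0,"ay":0,"az":0,"jaw":30},{"tx":0,"ty":0,"tz":-60,"ax":0,"ay":0,"az":0,"jaw":30},{"tx":0,"ty":0,"tz":-65,"ax":0,"ay":0,"az":0,"jaw":30},{"tx":0,"ty":0,"tz":-68,"ax":0,"ay":0,"az":0,"jaw":30},{"tx":0,"ty":0,"tz":-68,"ax":0,"ay":0,"az":0,"jaw":30},{"tx":0,"ty":0,"tz":-68,"ax":0,"ay":0,"az":0,"jaw":30},{"tx":0,"ty":0,"tz":-68,"ax":0,"ay":0,"az":0,"jaw":30}]';python3 snap.py 2 225,255,295,355 205,240,255,290
```

```text
t: 3.2
position: [572.7, 217.7, 63.7]
tool_rot: [[0.002, 0.98, -0.197], [0.0, -0.197, -0.98], [-1.0, 0.002, -0.001]]
ft_force: [0.6, -0.1, 0.7]
gripper_width: 0.35
side scale 5.714285714285714 (571, 400, 3)
top scale 8.0 (400, 400, 3)
3.3 [572.5 217.7  63.3] [ 0.2  0.6 -0.4] 0.351
```

View pics/s2.png

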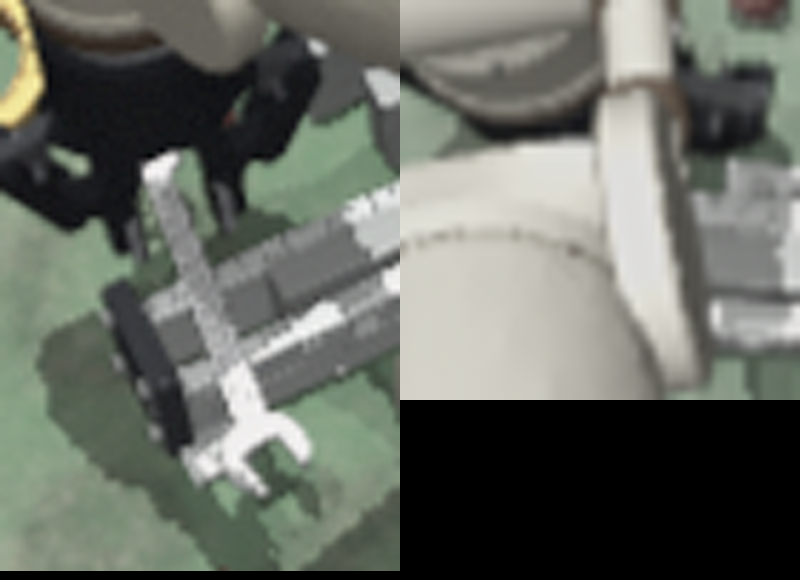

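```bash
python3 -m inch '[{"tx":0,"ty":0,"tz":-2.5,"ax":0,"ay":0,"az":0,"jaw":25},{"tx":0,"ty":0,"tz":-2.5,"ax":0,"ay":0,"az":0,"jaw":20},{"tx":0,"ty":0,"tz":-2.5,"ax":0,"ay":0,"az":0,"jaw":15},{"tx":0,"ty":0,"tz":-2.5,"ax":0,"ay":0,"az":0,"jaw":5},{"tx":0,"ty":0,"tz":-2.5,"ax":0,"ay":0,"az":0,"jaw":0},{"tx":0,"ty":0,"tz":-2.5,"ax":0,"ay":0,"az":0,"jaw":0},{"tx":0,"ty":0,"tz":-2.5,"ax":0,"ay":0,"az":0,"jaw":0},{"tx":0,"ty":0,"tz":-2.5,"ax":0,"ay":0,"az":0,"jaw":0}]'
```

```text
t: 3.97
position: [571.7, 217.6, 59.8]
tool_rot: [[-0.0, 0.98, -0.197], [0.0, -0.197, -0.98], [-1.0, -0.0, -0.0]]
ft_force: [-1.0, 0.7, 2.0]
gripper_width: 0.133
```

```bash
python3 snap.py 3 225,255,295,355 205,240,255,290
```

```text
side scale 5.714285714285714 (571, 400, 3)
top scale 8.0 (400, 400, 3)
4.0667 [571.7 217.6  59.8] [-1.5 -0.3  1.5] 0.13
```

View pics/s3.png

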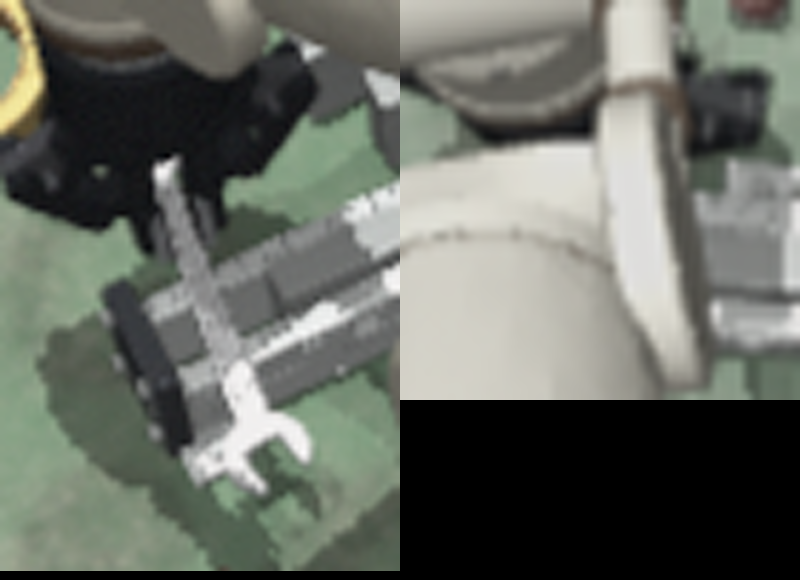

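```bash
python3 -m inch '[{"tx":0,"ty":0,"tz":3,"ax":0,"ay":0,"az":0,"jaw":0},{"tx":0,"ty":0,"tz":8,"ax":0,"ay":0,"az":0,"jaw":0},{"tx":0,"ty":0,"tz":16,"ax":0,"ay":0,"az":0,"jaw":0},{"tx":0,"ty":0,"tz":26,"ax":0,"ay":0,"az":0,"jaw":0},{"tx":0,"ty":0,"tz":40,"ax":0,"ay":0,"az":0,"jaw":0},{"tx":0,"ty":0,"tz":55,"ax":0,"ay":0,"az":0,"jaw":0},{"tx":0,"ty":0,"tz":60,"ax":0,"ay":0,"az":0,"jaw":0},{"tx":0,"ty":0,"tz":60,"ax":0,"ay":0,"az":0,"jaw":0}]';python3 snap.py 4 225,235,295,335 205,240,255,290
```

```text
t: 4.73
position: [573.5, 217.8, 122.9]
tool_rot: [[0.005, 0.98, -0.197], [0.001, -0.197, -0.98], [-1.0, 0.005, -0.002]]
ft_force: [-0.5, -0.4, -2.1]
gripper_width: 0.127
side scale 5.714285714285714 (571, 400, 3)
top scale 8.0 (400, 400, 3)
4.8333 [571.8 217.5 120.1] [-0.6  0.6 -1.5] 0.133
```

View pics/s4.png

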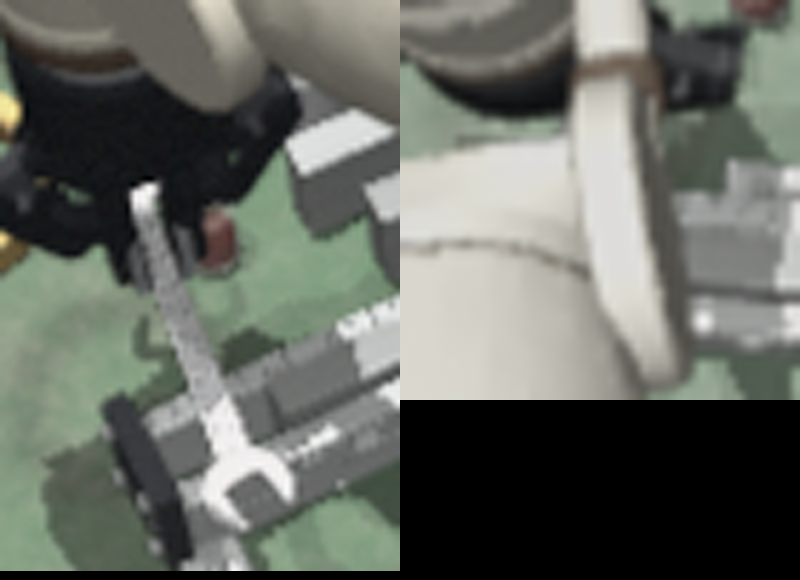

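```bash
python3 - <<'E'
from h import *
for z in(47,90,100,107,114):print(z,((proj(S,[[470,238.5,z]])-[225,235])*5.714+[0,0]).round(),((proj(S,[[613,210,z]])-[225,235])*5.714).round())
E
```

```text
47 [[259. 555.]] [[144. 262.]]
90 [[248. 504.]] [[131. 206.]]
100 [[246. 492.]] [[128. 193.]]
107 [[244. 483.]] [[126. 184.]]
114 [[242. 474.]] [[124. 174.]]
```

```bash
python3 -m inch '[{"tx":-1,"ty":25,"tz":0,"ax":0,"ay":0,"az":3,"jaw":0},{"tx":-2,"ty":60,"tz":0,"ax":0,"ay":0,"az":6,"jaw":0},{"tx":-3,"ty":95,"tz":0,"ax":0,"ay":0,"az":9,"jaw":0},{"tx":-3,"ty":120,"tz":0,"ax":0,"ay":0,"az":11.4,"jaw":0},{"tx":-3,"ty":132.5,"tz":-10,"ax":0,"ay":0,"az":11.4,"jaw":0},{"tx":-3,"ty":132.5,"tz":-30,"ax":0,"ay":0,"az":11.4,"jaw":0},{"tx":-3,"ty":132.5,"tz":-55,"ax":0,"ay":0,"az":11.4,"jaw":0},{"tx":-3,"ty":132.5,"tz":-75,"ax":0,"ay":0,"az":11.4,"jaw":0},{"tx":-3,"ty":132.5,"tz":-85,"ax":0,"ay":0,"az":11.4,"jaw":0},{"tx":-3,"ty":132.5,"tz":-92,"ax":0,"ay":0,"az":11.4,"jaw":0},{"tx":-3,"ty":132.5,"tz":-95,"ax":0,"ay":0,"az":11.4,"jaw":0},{"tx":-3,"ty":132.5,"tz":-95,"ax":0,"ay":0,"az":11.4,"jaw":0},{"tx":-3,"ty":132.5,"tz":-95,"ax":0,"ay":0,"az":11.4,"jaw":0},{"tx":-3,"ty":132.5,"tz":-95,"ax":0,"ay":0,"az":11.4,"jaw":0}]';python3 snap.py 5 195,265,275,375 150,220,230,300
```

```text
t: 6.0
position: [569.8, 350.4, 26.4]
tool_rot: [[0.002, 1.0, 0.001], [0.001, 0.001, -1.0], [-1.0, 0.002, -0.001]]
ft_force: [-0.1, 0.3, -0.7]
gripper_width: 0.129
side scale 5.0 (550, 400, 3)
top scale 5.0 (400, 400, 3)
6.1 [569.6 350.3  26.1] [-0.4 -0.1 -0.6] 0.13
```

View pics/s5.png

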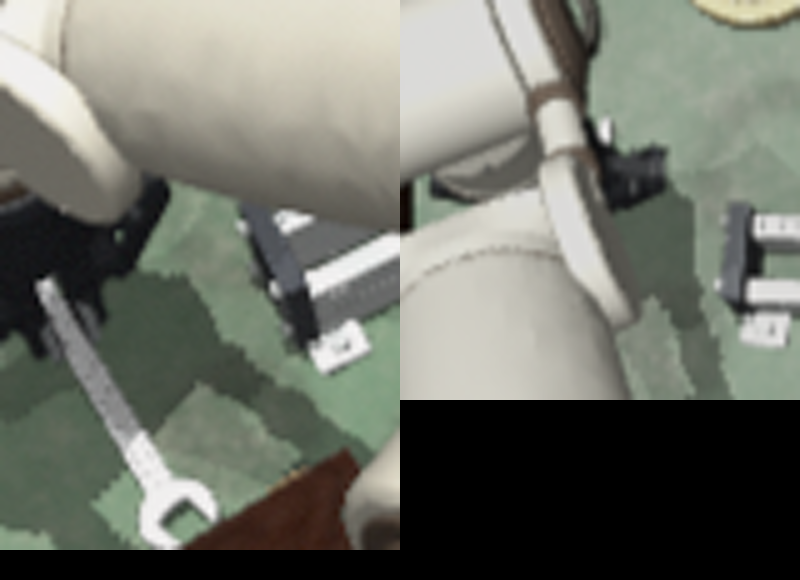

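```bash
python3 - <<'E'
from h import *
print(onplane(S,[(195+180/5,265+547/5),(195+183/5,265+505/5),(195+150/5,265+530/5)],11), onplane(S,[(195+345/5,265+452/5),(195+190/5,265+545/5)],37))
print((proj(S,[[448,350,11],[463,350,11],[437,300,37],[437,350,37]])-[195,265])*5)
E
```

```text
[[446.90299843 356.15011189  11.        ]
 [463.64429696 345.70467637  11.        ]
 [461.39500969 363.40045702  11.        ]] [[433.5860658  276.90177551  37.        ]
 [433.58701923 354.0280935   37.        ]]
[[191.15637955 537.65890391]
 [175.126477   511.21628458]
 [295.38058034 473.44196774]
 [194.49292753 533.86847488]]
```

```bash
python3 -m inch '[{"tx":3,"ty":-2,"tz":-1,"ax":0,"ay":0,"az":0,"jaw":0},{"tx":6,"ty":-4,"tz":-2,"ax":0,"ay":0,"az":0,"jaw":0},{"tx":6,"ty":-4,"tz":-3,"ax":0,"ay":0,"az":0,"jaw":0},{"tx":6,"ty":-4,"tz":-4,"ax":0,"ay":0,"az":0,"jaw":0},{"tx":6,"ty":-4,"tz":-5,"ax":0,"ay":0,"az":0,"jaw":0},{"tx":6,"ty":-4,"tz":-5.5,"ax":0,"ay":0,"az":0,"jaw":0},{"tx":6,"ty":-4,"tz":-5.5,"ax":0,"ay":0,"az":0,"jaw":0},{"tx":6,"ty":-4,"tz":-5.5,"ax":0,"ay":0,"az":0,"jaw":0}]'
```

```text
t: 6.77
position: [574.8, 345.9, 19.6]
tool_rot: [[-0.0, 1.0, 0.001], [-0.0, 0.001, -1.0], [-1.0, -0.0, 0.0]]
ft_force: [-1.5, -1.9, 2.9]
gripper_width: 0.125
```

```bash
python3 -m inch '[{"tx":0,"ty":0,"tz":-0.4,"ax":0,"ay":0,"az":0,"jaw":0},{"tx":0,"ty":0,"tz":-0.8,"ax":0,"ay":0,"az":0,"jaw":0},{"tx":0,"ty":0,"tz":-0.8,"ax":0,"ay":0,"az":0,"jaw":0}]'
```

```text
t: 7.02
position: [574.8, 346.0, 19.6]
tool_rot: [[-0.0, 1.0, 0.001], [-0.0, 0.001, -1.0], [-1.0, -0.0, 0.0]]
ft_force: [-3.6, -2.8, 7.4]
gripper_width: 0.129
```

```bash
python3 -m inch '[{"tx":0,"ty":0,"tz":0,"ax":0,"ay":0,"az":0,"jaw":12},{"tx":0,"ty":0,"tz":0,"ax":0,"ay":0,"az":0,"jaw":16},{"tx":0,"ty":0,"tz":0.5,"ax":0,"ay":0,"az":0,"jaw":20},{"tx":0,"ty":0,"tz":1,"ax":0,"ay":0,"az":0,"jaw":26},{"tx":0,"ty":0,"tz":1,"ax":0,"ay":0,"az":0,"jaw":32},{"tx":0,"ty":0,"tz":1,"ax":0,"ay":0,"az":0,"jaw":32},{"tx":0,"ty":0,"tz":8,"ax":0,"ay":0,"az":0,"jaw":32},{"tx":0,"ty":0,"tz":30,"ax":0,"ay":0,"az":0,"jaw":40},{"tx":0,"ty":0,"tz":60,"ax":0,"ay":0,"az":0,"jaw":40},{"tx":0,"ty":0,"tz":100,"ax":0,"ay":0,"az":0,"jaw":40},{"tx":0,"ty":0,"tz":130,"ax":0,"ay":0,"az":0,"jaw":40}]';python3 snap.py 6 195,235,295,375 150,220,250,320
```

```text
t: 7.93
position: [575.2, 346.2, 151.6]
tool_rot: [[0.002, 1.0, 0.001], [0.001, 0.001, -1.0], [-1.0, 0.002, -0.001]]
ft_force: [0.9, -0.3, 0.7]
gripper_width: 0.468
side scale 4.0 (560, 400, 3)
top scale 4.0 (400, 400, 3)
8.0333 [578.8 347.7 157. ] [ 0.  -0.3  1. ] 0.468
```

View pics/s6.png

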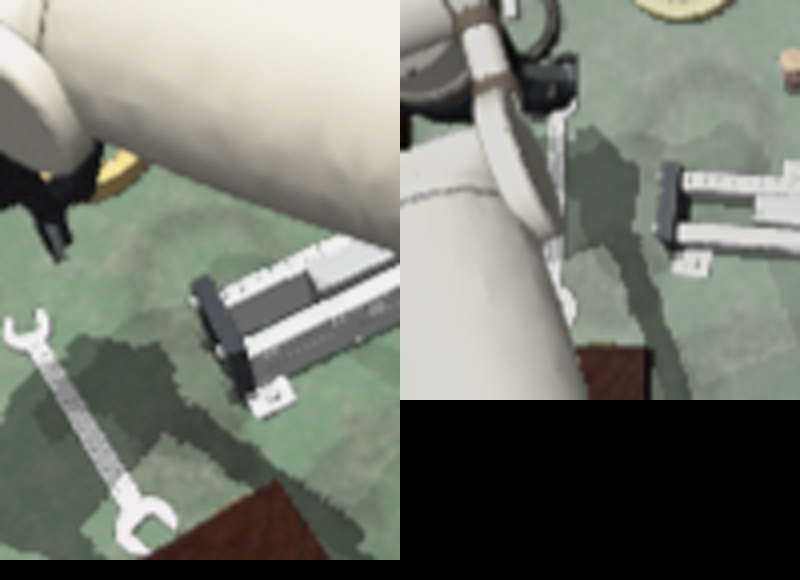

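```bash
python3 -m inch '[{"tx":-30,"ty":-60,"tz":10,"ax":0,"ay":0,"az":-5.4,"jaw":36},{"tx":-129.4,"ty":-294.4,"tz":0,"ax":0,"ay":0,"az":-5.4,"jaw":36},{"tx":-129.4,"ty":-294.4,"tz":0,"ax":0,"ay":0,"az":-5.4,"jaw":36},{"tx":-129.4,"ty":-294.4,"tz":0,"ax":0,"ay":0,"az":-5.4,"jaw":36},{"tx":-129.4,"ty":-294.4,"tz":0,"ax":0,"ay":0,"az":-5.4,"jaw":36},{"tx":-129.4,"ty":-294.4,"tz":0,"ax":0,"ay":0,"az":-5.4,"jaw":36},{"tx":-129.4,"ty":-294.4,"tz":0,"ax":0,"ay":0,"az":-5.4,"jaw":36},{"tx":-129.4,"ty":-294.4,"tz":0,"ax":0,"ay":0,"az":-5.4,"jaw":36},{"tx":-129.4,"ty":-294.4,"tz":0,"ax":0,"ay":0,"az":-5.4,"jaw":36},{"tx":-129.4,"ty":-294.4,"tz":-40,"ax":0,"ay":0,"az":-5.4,"jaw":36},{"tx":-129.4,"ty":-294.4,"tz":-60,"ax":0,"ay":0,"az":-5.4,"jaw":36},{"tx":-129.4,"ty":-294.4,"tz":-65,"ax":0,"ay":0,"az":-5.4,"jaw":36},{"tx":-129.4,"ty":-294.4,"tz":-65,"ax":0,"ay":0,"az":-5.4,"jaw":36}]';python3 snap.py 7 275,235,395,345 150,220,320,320
```

```text
t: 9.12
position: [443.8, 52.1, 82.0]
tool_rot: [[-0.004, 0.996, -0.093], [0.001, -0.093, -0.996], [-1.0, -0.004, -0.0]]
ft_force: [0.3, -0.2, -0.0]
gripper_width: 0.423
side scale 3.3333333333333335 (367, 400, 3)
top scale 2.3529411764705883 (235, 400, 3)
9.2167 [446.2  51.8  84.5] [0.4 0.1 0.8] 0.423
```

View pics/s7.png

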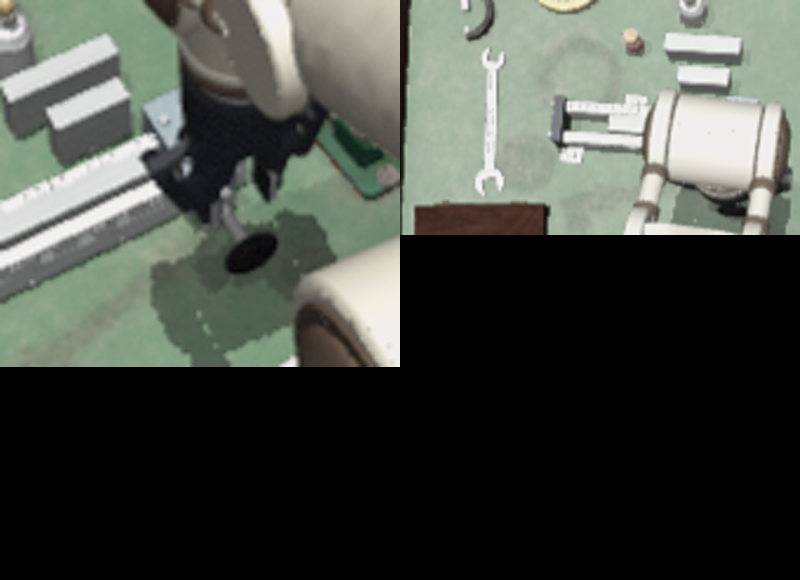

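View side7.png

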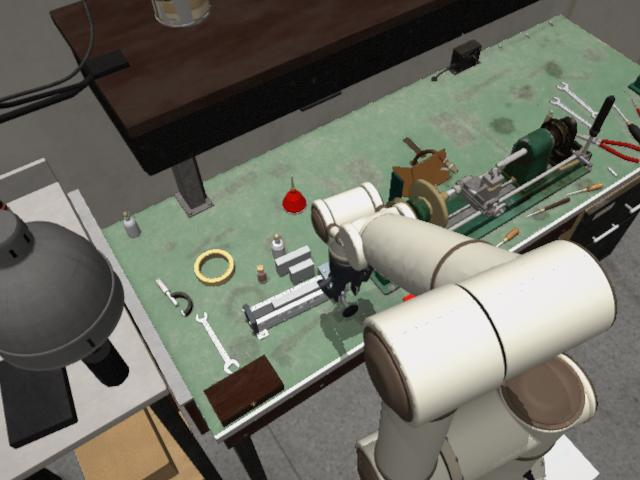

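```bash
python3 - <<'E'
from h import *
v=np.load("fix.npy");p=v[:3];q=v[3]
for x in (-97,-86,-67,-48): 
    w=fx2w(p,[x,-108+q,28]); print(x,w.round(1),((proj(T,w)-[200,205])*5).round(),((proj(S,w)-[225,225])*4.6).round())
E
python3 - <<'E'
import cv2,numpy as np
a=cv2.imread("pics/side0.png")[280:325,325:370];b=cv2.imread("pics/top0.png")[280:315,275:310]
cv2.imwrite("pics/knob.png",np.hstack([cv2.resize(a,(400,400),interpolation=cv2.INTER_CUBIC),cv2.resize(b,(400,400),interpolation=cv2.INTER_CUBIC)]))
E
```

```text
-97 [[415.5  54.5  28. ]] [[459. 536.]] [[581. 406.]]
-86 [[426.4  53.4  28. ]] [[461. 516.]] [[571. 389.]]
-67 [[445.3  51.6  28. ]] [[464. 481.]] [[552. 360.]]
-48 [[464.2  49.8  28. ]] [[467. 447.]] [[534. 332.]]
```

View pics/knob.png

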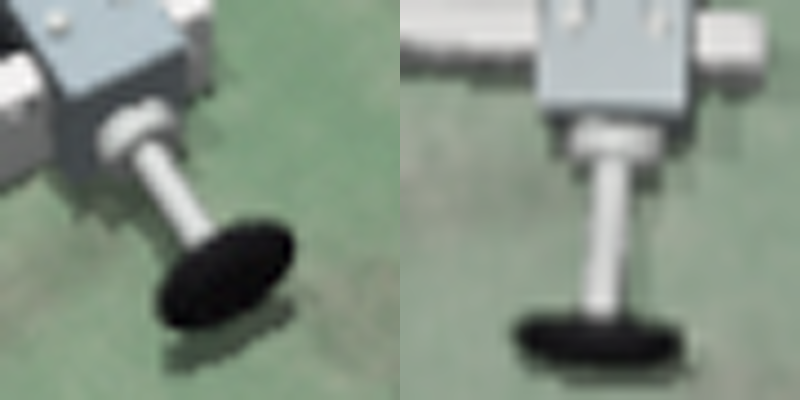

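```bash
python3 -m inch '[{"tx":0,"ty":0,"tz":-20,"ax":0,"ay":0,"az":0,"jaw":36},{"tx":0,"ty":0,"tz":-35,"ax":0,"ay":0,"az":0,"jaw":36},{"tx":0,"ty":0,"tz":-45,"ax":0,"ay":0,"az":0,"jaw":36},{"tx":0,"ty":0,"tz":-52,"ax":0,"ay":0,"az":0,"jaw":36},{"tx":0,"ty":0,"tz":-55.5,"ax":0,"ay":0,"az":0,"jaw":36},{"tx":0,"ty":0,"tz":-55.5,"ax":0,"ay":0,"az":0,"jaw":36},{"tx":0,"ty":0,"tz":-55.5,"ax":0,"ay":0,"az":0,"jaw":36}]';python3 snap.py 8 315,255,385,335 250,250,320,320
```

```text
t: 9.8
position: [446.0, 51.6, 28.6]
tool_rot: [[0.001, 0.996, -0.093], [-0.0, -0.093, -0.996], [-1.0, 0.001, 0.0]]
ft_force: [0.2, 0.0, 0.0]
gripper_width: 0.417
side scale 5.714285714285714 (457, 400, 3)
top scale 5.714285714285714 (400, 400, 3)
9.9 [446.1  51.5  28.8] [-0.4 -0.6  0.3] 0.425
```

View pics/s8.png

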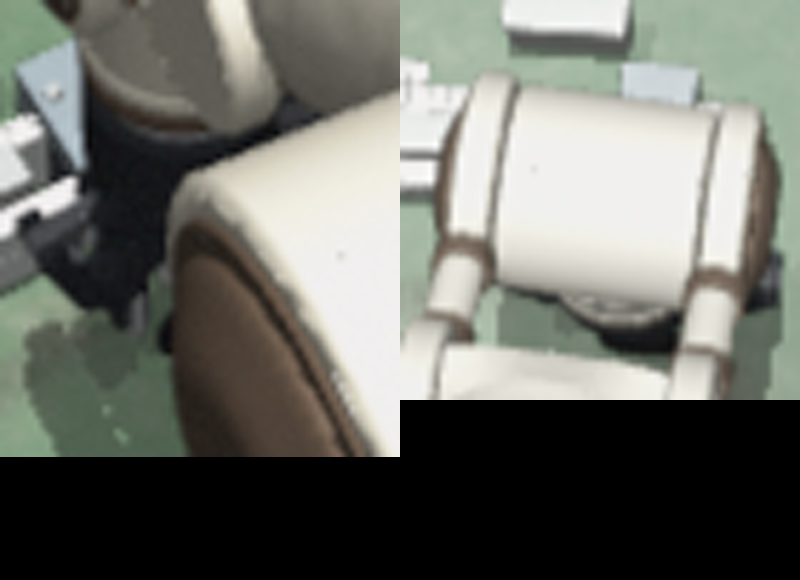

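```bash
python3 -m inch '[{"tx":0,"ty":0,"tz":0,"ax":0,"ay":0,"az":0,"jaw":24},{"tx":0,"ty":0,"tz":0,"ax":0,"ay":0,"az":0,"jaw":16},{"tx":0,"ty":0,"tz":0,"ax":0,"ay":0,"az":0,"jaw":12},{"tx":0,"ty":0,"tz":0,"ax":0,"ay":0,"az":0,"jaw":0},{"tx":0,"ty":0,"tz":0,"ax":0,"ay":0,"az":0,"jaw":0},{"tx":0,"ty":0,"tz":0,"ax":0,"ay":0,"az":0,"jaw":0},{"tx":0,"ty":0,"tz":0,"ax":0,"ay":0,"az":0,"jaw":0},{"tx":0,"ty":0,"tz":0,"ax":0,"ay":0,"az":0,"jaw":0}]'
```

```text
t: 10.57
position: [445.5, 51.6, 28.3]
tool_rot: [[0.0, 0.996, -0.093], [-0.0, -0.093, -0.996], [-1.0, 0.0, 0.0]]
ft_force: [-1.1, 0.6, 4.5]
gripper_width: 0.091
```

```bash
python3 -m inch '[{"tx":-3,"ty":0.3,"tz":0,"ax":0,"ay":0,"az":0,"jaw":0},{"tx":-6,"ty":0.6,"tz":0,"ax":0,"ay":0,"az":0,"jaw":0},{"tx":-9,"ty":0.9,"tz":0,"ax":0,"ay":0,"az":0,"jaw":0},{"tx":-12,"ty":1.1,"tz":0,"ax":0,"ay":0,"az":0,"jaw":0},{"tx":-14.5,"ty":1.4,"tz":0,"ax":0,"ay":0,"az":0,"jaw":0},{"tx":-14.5,"ty":1.4,"tz":0,"ax":0,"ay":0,"az":0,"jaw":0},{"tx":-14.5,"ty":1.4,"tz":0,"ax":0,"ay":0,"az":0,"jaw":0},{"tx":-14.5,"ty":1.4,"tz":0,"ax":0,"ay":0,"az":0,"jaw":0}]'
```

```text
t: 11.23
position: [432.2, 52.8, 28.5]
tool_rot: [[0.004, 0.996, -0.094], [-0.0, -0.094, -0.996], [-1.0, 0.004, 0.0]]
ft_force: [6.6, -0.5, -2.6]
gripper_width: 0.094
```

```bash
python3 -m inch '[{"tx":0.2,"ty":2,"tz":0,"ax":0,"ay":0,"az":0,"jaw":0},{"tx":0.6,"ty":6,"tz":0,"ax":0,"ay":0,"az":0,"jaw":0},{"tx":1,"ty":11,"tz":0,"ax":0,"ay":0,"az":0,"jaw":0},{"tx":1.5,"ty":16,"tz":0,"ax":0,"ay":0,"az":0,"jaw":0},{"tx":2,"ty":21,"tz":0,"ax":0,"ay":0,"az":0,"jaw":0},{"tx":2.5,"ty":26,"tz":0,"ax":0,"ay":0,"az":0,"jaw":0},{"tx":3,"ty":31,"tz":0,"ax":0,"ay":0,"az":0,"jaw":0},{"tx":3.4,"ty":36,"tz":0,"ax":0,"ay":0,"az":0,"jaw":0},{"tx":3.9,"ty":41,"tz":0,"ax":0,"ay":0,"az":0,"jaw":0},{"tx":4.4,"ty":46,"tz":0,"ax":0,"ay":0,"az":0,"jaw":0},{"tx":4.7,"ty":49,"tz":0,"ax":0,"ay":0,"az":0,"jaw":0},{"tx":4.7,"ty":49.8,"tz":0,"ax":0,"ay":0,"az":0,"jaw":0},{"tx":4.7,"ty":49.8,"tz":0,"ax":0,"ay":0,"az":0,"jaw":0},{"tx":4.7,"ty":49.8,"tz":0,"ax":0,"ay":0,"az":0,"jaw":0}]'; python3 snap.py 9 225,225,365,365 205,225,325,345
```

```text
t: 12.4
position: [437.0, 102.5, 28.4]
tool_rot: [[0.004, 0.996, -0.093], [-0.001, -0.093, -0.996], [-1.0, 0.004, 0.0]]
ft_force: [6.0, -0.7, -1.8]
gripper_width: 0.096
side scale 2.857142857142857 (400, 400, 3)
top scale 3.3333333333333335 (400, 400, 3)
12.5 [437.  102.4  28.4] [ 6.5 -0.7 -2. ] 0.088
```

View pics/s9.png

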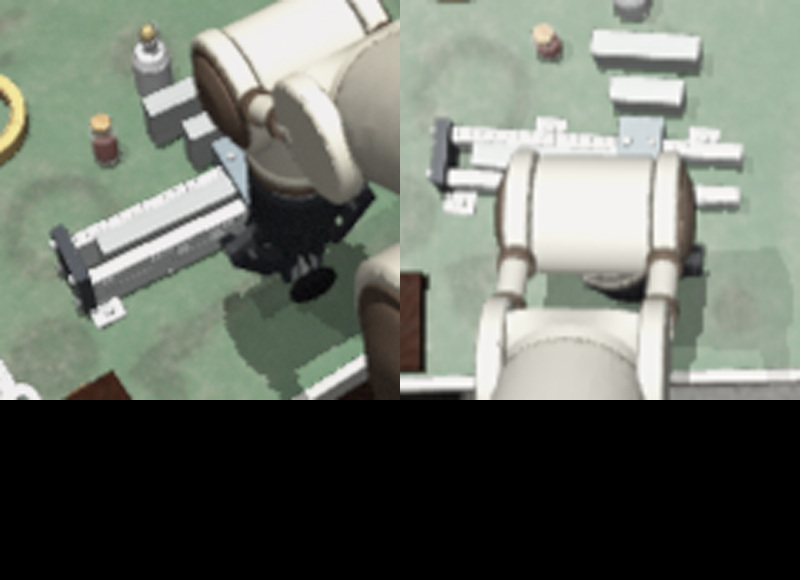

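```bash
python3 - <<'E'
from h import *
v=np.load("fix.npy");p=v[:3]
def tof(w):
    c_,s_=np.cos(p[2]),np.sin(p[2]); return (w[:,:2]-p[:2])@np.array([[c_,-s_],[s_,c_]])
L=(np.array([(219,118),(263,118)])+.5)/3.3333-.5+[205,225]
print(tof(onplane(T,L,58)), "expect x39; y -> q = y+90, y+126")
L=(np.array([(75,142),(72,160)])+.5)/3.3333-.5+[205,225]; print("bar +y end",tof(onplane(T,L,50)))
E
```

```text
[[ 37.60169768 -27.20417418]
 [ 40.11908779 -63.23676842]] expect x39; y -> q = y+90, y+126
bar +y end [[10.84329515 90.10658665]
 [-4.29132753 90.96812718]]
```

```bash
python3 -m inch '[{"tx":0,"ty":0,"tz":0,"ax":0,"ay":0,"az":0,"jaw":10},{"tx":0,"ty":0,"tz":0,"ax":0,"ay":0,"az":0,"jaw":14},{"tx":0,"ty":0,"tz":0,"ax":0,"ay":0,"az":0,"jaw":20},{"tx":0,"ty":0,"tz":0,"ax":0,"ay":0,"az":0,"jaw":30},{"tx":0,"ty":0,"tz":0,"ax":0,"ay":0,"az":0,"jaw":36},{"tx":0,"ty":0,"tz":0,"ax":0,"ay":0,"az":0,"jaw":36},{"tx":0,"ty":0,"tz":0,"ax":0,"ay":0,"az":0,"jaw":36},{"tx":0,"ty":0,"tz":15,"ax":0,"ay":0,"az":0,"jaw":36},{"tx":0,"ty":0,"tz":40,"ax":0,"ay":0,"az":0,"jaw":36},{"tx":0,"ty":0,"tz":70,"ax":0,"ay":0,"az":0,"jaw":36},{"tx":0,"ty":0,"tz":85,"ax":0,"ay":0,"az":0,"jaw":20},{"tx":30,"ty":-35,"tz":85,"ax":0,"ay":0,"az":0,"jaw":0},{"tx":55,"ty":-50,"tz":85,"ax":0,"ay":0,"az":0,"jaw":0},{"tx":77,"ty":-54,"tz":85,"ax":0,"ay":0,"az":0,"jaw":0},{"tx":77,"ty":-54,"tz":70,"ax":0,"ay":0,"az":0,"jaw":0},{"tx":77,"ty":-54,"tz":60,"ax":0,"ay":0,"az":0,"jaw":0},{"tx":77,"ty":-54,"tz":60,"ax":0,"ay":0,"az":0,"jaw":0},{"tx":77,"ty":-54,"tz":60,"ax":0,"ay":0,"az":0,"jaw":0}]'; python3 snap.py 10 225,225,365,365 205,225,325,345
```

```text
t: 14.0
position: [510.8, 49.3, 86.8]
tool_rot: [[-0.004, 0.996, -0.093], [0.001, -0.093, -0.996], [-1.0, -0.004, -0.0]]
ft_force: [-0.5, 0.1, 0.3]
gripper_width: -0.0
side scale 2.857142857142857 (400, 400, 3)
top scale 3.3333333333333335 (400, 400, 3)
14.1 [512.1  49.2  88.2] [ 0.5 -0.   1. ] 0.003
```

View pics/s10.png

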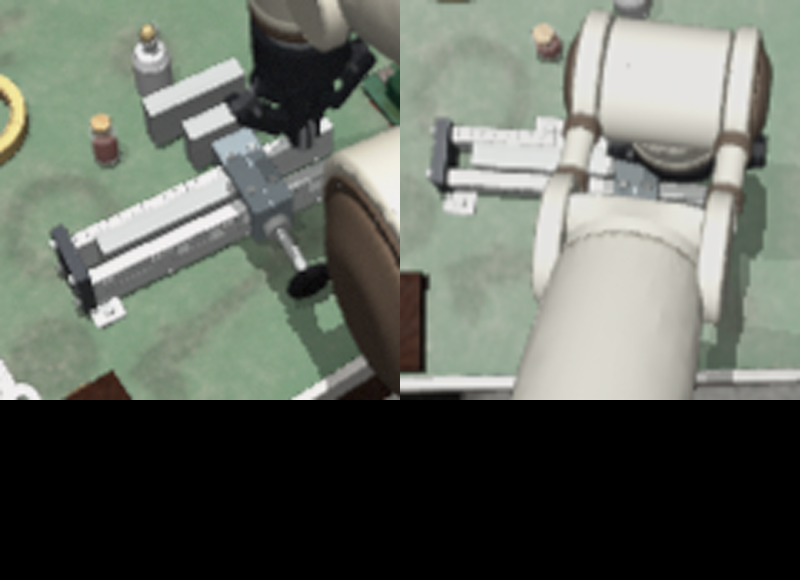

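```bash
python3 -m inch '[{"tx":0,"ty":0,"tz":-10,"ax":0,"ay":0,"az":0,"jaw":0},{"tx":0,"ty":0,"tz":-20,"ax":0,"ay":0,"az":0,"jaw":0},{"tx":0,"ty":0,"tz":-23,"ax":0,"ay":0,"az":0,"jaw":0},{"tx":0,"ty":0,"tz":-23,"ax":0,"ay":0,"az":0,"jaw":0},{"tx":0.3,"ty":3,"tz":-23,"ax":0,"ay":0,"az":0,"jaw":0},{"tx":0.6,"ty":6,"tz":-23,"ax":0,"ay":0,"az":0,"jaw":0},{"tx":0.9,"ty":9,"tz":-23,"ax":0,"ay":0,"az":0,"jaw":0},{"tx":1.1,"ty":12,"tz":-23,"ax":0,"ay":0,"az":0,"jaw":0},{"tx":1.1,"ty":12,"tz":-23,"ax":0,"ay":0,"az":0,"jaw":0},{"tx":1.1,"ty":12,"tz":-23,"ax":0,"ay":0,"az":0,"jaw":0}]'; python3 snap.py 11 255,245,365,345 205,225,325,345
```

```text
t: 14.93
position: [513.8, 61.1, 65.2]
tool_rot: [[0.0, 0.996, -0.093], [-0.0, -0.093, -0.996], [-1.0, 0.0, 0.0]]
ft_force: [-0.7, 0.9, -0.1]
gripper_width: 0.0
side scale 3.6363636363636362 (364, 400, 3)
top scale 3.3333333333333335 (400, 400, 3)
15.0333 [513.7  60.9  65.1] [0.9 0.1 0.2] -0.001
```

View pics/s11.png

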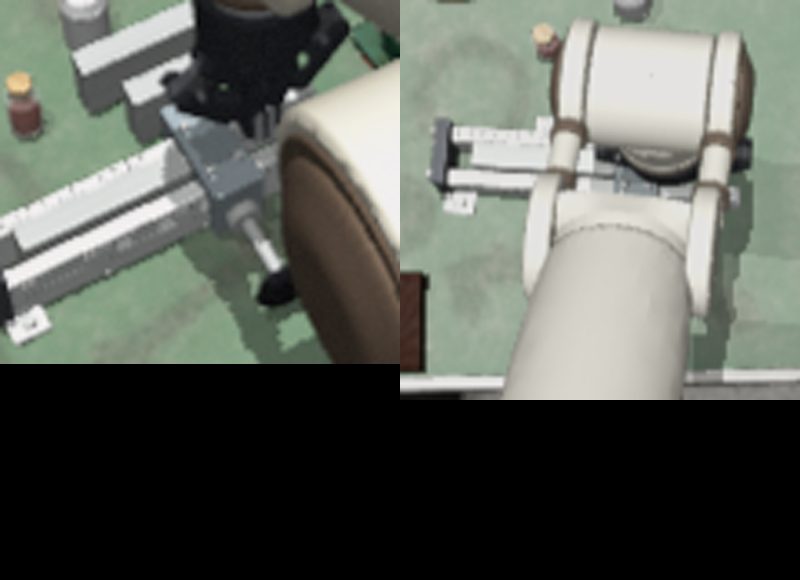

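```bash
python3 -m inch '[{"tx":0.1,"ty":1,"tz":0,"ax":0,"ay":0,"az":0,"jaw":0},{"tx":0.2,"ty":2,"tz":0,"ax":0,"ay":0,"az":0,"jaw":0},{"tx":0.3,"ty":3,"tz":0,"ax":0,"ay":0,"az":0,"jaw":0},{"tx":0.4,"ty":4,"tz":0,"ax":0,"ay":0,"az":0,"jaw":0},{"tx":0.5,"ty":5,"tz":0,"ax":0,"ay":0,"az":0,"jaw":0},{"tx":0.6,"ty":6,"tz":0,"ax":0,"ay":0,"az":0,"jaw":0}]'; python3 -m inch '[{"tx":0.1,"ty":1,"tz":0,"ax":0,"ay":0,"az":0,"jaw":0},{"tx":0.2,"ty":2,"tz":0,"ax":0,"ay":0,"az":0,"jaw":0},{"tx":0.3,"ty":3,"tz":0,"ax":0,"ay":0,"az":0,"jaw":0},{"tx":0.4,"ty":4,"tz":0,"ax":0,"ay":0,"az":0,"jaw":0},{"tx":0.5,"ty":5,"tz":0,"ax":0,"ay":0,"az":0,"jaw":0}]';python3 snap.py 12 255,245,365,345 205,225,325,345
```

```text
t: 15.53
position: [514.2, 65.6, 65.0]
tool_rot: [[-0.0, 0.996, -0.093], [-0.003, -0.093, -0.996], [-1.0, -0.0, 0.003]]
ft_force: [-1.0, -7.2, 1.4]
gripper_width: -0.003
t: 15.95
position: [514.6, 70.5, 65.0]
tool_rot: [[-0.001, 0.996, -0.093], [-0.003, -0.093, -0.996], [-1.0, -0.0, 0.003]]
ft_force: [-2.1, -7.1, 1.6]
gripper_width: 0.001
side scale 3.6363636363636362 (364, 400, 3)
top scale 3.3333333333333335 (400, 400, 3)
16.05 [514.6  71.1  65. ] [-0.6 -4.2  1.2] 0.002
```

View pics/s12.png

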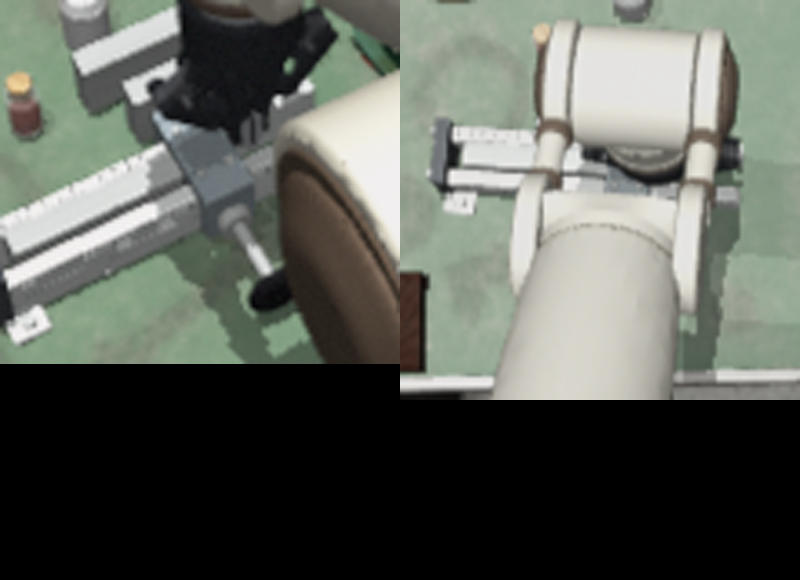

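```bash
python3 -m inch '[{"tx":0.1,"ty":1,"tz":0,"ax":0,"ay":0,"az":0,"jaw":0},{"tx":0.2,"ty":2,"tz":0,"ax":0,"ay":0,"az":0,"jaw":0},{"tx":0.3,"ty":3,"tz":0,"ax":0,"ay":0,"az":0,"jaw":0},{"tx":0.3,"ty":3,"tz":0,"ax":0,"ay":0,"az":0,"jaw":0}]';python3 snap.py 13 255,245,365,345 205,225,325,345
```

```text
t: 16.38
position: [515.1, 75.3, 65.0]
tool_rot: [[0.0, 0.996, -0.094], [0.001, -0.094, -0.996], [-1.0, 0.0, -0.001]]
ft_force: [-0.1, -1.0, -0.0]
gripper_width: 0.0
side scale 3.6363636363636362 (364, 400, 3)
top scale 3.3333333333333335 (400, 400, 3)
16.4833 [515.1  75.2  65. ] [0.2 0.1 0.5] 0.002
```

View pics/s13.png

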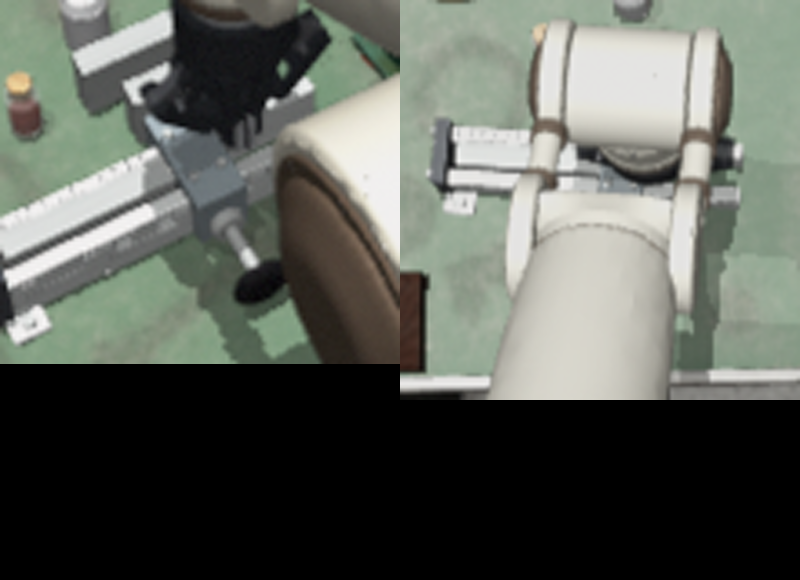

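```bash
python3 -m inch '[{"tx":-0.3,"ty":-4,"tz":0,"ax":0,"ay":0,"az":0,"jaw":0},{"tx":-1,"ty":-12,"tz":0,"ax":0,"ay":0,"az":0,"jaw":0},{"tx":-1.5,"ty":-18,"tz":10,"ax":0,"ay":0,"az":0,"jaw":0},{"tx":-1.5,"ty":-18,"tz":40,"ax":0,"ay":0,"az":0,"jaw":0},{"tx":-1.5,"ty":-18,"tz":80,"ax":0,"ay":0,"az":0,"jaw":0},{"tx":-1.5,"ty":-18,"tz":120,"ax":0,"ay":0,"az":0,"jaw":0},{"tx":-20,"ty":-20,"tz":160,"ax":0,"ay":0,"az":0,"jaw":0},{"tx":-50,"ty":-30,"tz":190,"ax":0,"ay":0,"az":0,"jaw":0},{"tx":-80,"ty":-50,"tz":210,"ax":0,"ay":0,"az":0,"jaw":0},{"tx":-110,"ty":-75,"tz":230,"ax":0,"ay":0,"az":0,"jaw":0},{"tx":-130,"ty":-110,"tz":240,"ax":0,"ay":0,"az":0,"jaw":0},{"tx":-130,"ty":-150,"tz":250,"ax":0,"ay":0,"az":0,"jaw":0},{"tx":-130,"ty":-190,"tz":250,"ax":0,"ay":0,"az":0,"jaw":0},{"tx":-130,"ty":-230,"tz":250,"ax":0,"ay":0,"az":0,"jaw":0},{"tx":-130,"ty":-270,"tz":250,"ax":0,"ay":0,"az":0,"jaw":0},{"tx":-130,"ty":-290,"tz":250,"ax":0,"ay":0,"az":0,"jaw":0},{"tx":-130,"ty":-290,"tz":250,"ax":0,"ay":0,"az":0,"jaw":0}]';python3 snap.py 14 225,225,365,365 205,225,325,345
```

```text
t: 17.9
position: [384.0, -219.1, 315.5]
tool_rot: [[-0.0, 0.995, -0.099], [-0.001, -0.099, -0.995], [-1.0, 0.0, 0.001]]
ft_force: [0.1, 0.8, -0.2]
gripper_width: 0.002
side scale 2.857142857142857 (400, 400, 3)
top scale 3.3333333333333335 (400, 400, 3)
18.0 [ 384.5 -215.7  315.4] [ 0.1  1.4 -0. ] 0.002
```

View pics/s14.png

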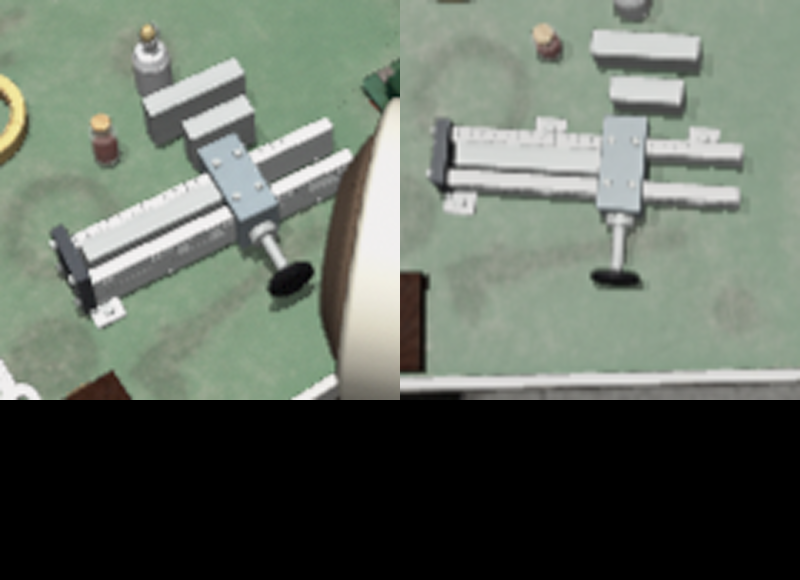

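View top14.png

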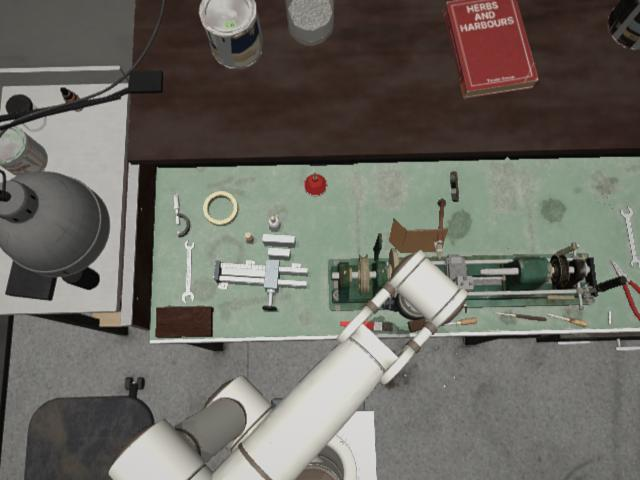

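```bash
python3 - <<'E'
from h import *
v=np.load("fix.npy");p=v[:3]
a=cv2.imread("top0.png") if False else cv2.imread("pics/top0.png"); b=cv2.imread("top14.png"); sa=cv2.imread("pics/side0.png"); sb=cv2.imread("side14.png")
# knob centroid (dark blob), compare to predicted pixel for plunger 0
def knob(im,w,cam,r=14):
    c=proj(cam,w)[0].round().astype(int); x0,y0=c-r; g=im[y0:y0+2*r,x0:x0+2*r].max(2); m=(g<35).astype(np.uint8)
    n,l,st,ce=cv2.connectedComponentsWithStats(m); i=1+np.argmax(st[1:,4]); return ce[i]+[x0,y0],st[i,4]
for cam,i0,i1,n in((T,a,b,"top"),(S,sa,sb,"side")):
    for im,q in((i0,v[3]),(i1,77)):
        w=fx2w(p,[-92,-108+q,28]); k,ar=knob(im,w,cam)
        J=np.array([(proj(cam,fx2w(p,[-93,-108+q,28]))-proj(cam,w))[0],(proj(cam,fx2w(p,[-92,-107+q,28]))-proj(cam,w))[0]]).T
        print(n,q.__round__(1),k.round(2),ar,"offset mm (pull, y):",np.linalg.solve(J,k-proj(cam,w)[0]).round(1))
def tof(w):
    c_,s_=np.cos(p[2]),np.sin(p[2]); return (w[:,:2]-p[:2])@np.array([[c_,-s_],[s_,c_]])
zt4=lambda L:(np.array(L)+.5)/3.3333-.5+[205,225]
print(tof(onplane(T,zt4([(205,118),(247,118),(244,211),(200,209)]),58)))
zs4=lambda L:(np.array(L)+.5)/2.857-.5+[225,225]
print(tof(onplane(S,zs4([(198,150),(238,134),(277,205),(238,222)]),58)))
bigs=cv2.resize(sb[255:345,240:345],None,fx=7,fy=6.6,interpolation=cv2.INTER_CUBIC); cv2.imwrite("pics/big14.png",bigs[:600,:800])
E
```

```text
top 12.3 [292.28 309.97] 32 offset mm (pull, y): [-1.  -0.6]
top 77 [269.25 308.54] 28 offset mm (pull, y): [-0.5 -2.1]
side 12.3 [350.   311.06] 107 offset mm (pull, y): [-1.4  0. ]
side 77 [326.41 322.48] 109 offset mm (pull, y): [-1.6 -2.5]
[[ 36.80056379 -15.73716625]
 [ 39.20375382 -50.1351607 ]
 [-37.71420957 -54.401034  ]
 [-38.58275016 -18.59500548]]
[[ 37.75156189 -15.60424199]
 [ 35.81972967 -51.77142809]
 [-39.8537144  -48.48722782]
 [-38.6993076  -13.66481182]]
```

View pics/big14.png

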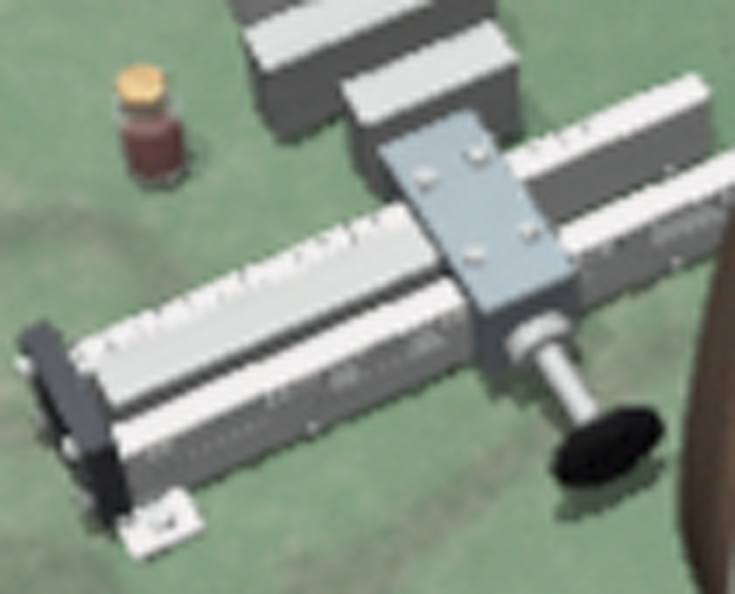

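```bash
python3 - <<'E'
from h import *
a=cv2.imread("pics/top0.png").astype(int);b=cv2.imread("top14.png").astype(int)
d=(np.abs(a-b).max(2)>30).astype(np.uint8)[160:345,140:400]
n,l,st,ce=cv2.connectedComponentsWithStats(cv2.morphologyEx(d,cv2.MORPH_OPEN,np.ones((2,2),np.uint8)))
for i in range(1,n):
    if st[i,4]>6: print(st[i]+[140,160,0,0,0])
print("spanner tips",onplane(T,[(190,241),(188,303)],6).round(0))
E
```

```text
[230 239  13  25 163]
[183 242  13  62 305]
[267 261  14   6  80]
[289 262  14  20 177]
[ 342  265   58   80 1704]
[222 268  18   9 105]
[266 268   8   6  19]
[275 268   5   3  12]
[278 272   7   8  38]
[266 274  11   6  44]
[225 281   5   3  15]
[265 281  15  25 196]
[286 282  16  33 256]
[299 283   3   3   9]
[218 285  16  18 141]
[263 306  16   7  92]
[275 331  58  14 478]
[338 336  19   9  80]
spanner tips [[628. 343.   6.]
 [451. 344.   6.]]
```

```bash
python3 -c "
from plant import r,sensors
print(r.close_job()); print(sensors.state()['t'])"
```

```text
the job is handed in; nothing more can be done
None
the job is handed in; nothing more can be done
```

The job is handed in at about 18 s of robot time, with the arm well clear of the fixture.

**Spanner:** I lifted it off the rails and set it down until the wrist force showed contact with the bench. It lies flat along world x, between the instrument box and the calliper, from about x = 451 to 628 mm at y ≈ 344 mm.

**Stop:** The bar in the channel measured about 119.5 mm, so it is the 120 mm bar and belongs in the far hole. I pulled the plunger by its stem, slid the stop to about 0.063 and released the plunger so its nose rode on the rail. I then pushed on the back of the saddle until the push force fell from about 7 N to zero.

**Last checks:**
- **Plunger:** the knob stands as far out as it did at the start, to within about 0.5 mm in both cameras, so the plunger is fully home.
- **Stop position:** the knob puts the stop at about 0.075. That is at the lower edge of the far hole's 2 mm play (nominal 0.077). The saddle corners scatter by a few millimetres around this. It leaves the bar about 3 to 5 mm of end play.
- **Bystanders:** in the top view, nothing changed in the area round the fixture except the fixture, the spanner and the arm itself. That comparison did not cover the rest of the bench, and the arm hid the strip in front of the lathe, including the brush.

One reading disagreed: the gripper showed about 11 mm on the 14 mm shank and about 8 mm on the 10 mm stem. Both grips held all the same.

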